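Level the closet shelf riser under the pressed spirit level

ROBOT

A 6-joint arm with a two-finger parallel gripper is mounted at the origin on the work surface. World frame = base frame: x ahead of the robot, y to its left, z up, the work surface at z = 0. Lengths are in mm, angles in rad, forces in N, time in s.
With the tool pointing down it reaches from about 350 to 875 mm from the base axis. Payload 4.2 kg.
Tool frame: the origin (TCP) lies between the finger pads; the fingertips stand 25 mm ahead of it and the grasp point (between the pads) lies 6 mm ahead of it; z points along the fingers, y is the line along which they close (so a half turn about z gives the same grasp; the last joint's range is limited). The gripper opens to 85 mm and grips with 20 to 120 N. Pads are 22 mm wide; open, the fingers measure 114 mm over their backs; the gripper's body (76 mm by 85 mm) begins 54 mm behind the grasp point. The pads swing forward as they close: fully open they stand 13 mm farther back than shut.
Start: joints at [-0.893, 0.385, 0.008, 0, -1.194, -0.259], TCP at [254.178, -570.958, 256.312] pointing down, gripper open.
Joint ranges: [-3.14, 3.14], [-1.21, 2.06], [-1.07, 1.41], [-3.16, 2.05], [-2.99, -0.16], [-3.1, 3.1]. Speed limits (rad/s): [2.79, 2.79, 3.14, 3.14, 3.14, 3.14].

INTERFACE

Orientations are given as a unit quaternion [x, y, z, w].
In Python, from bench import read_state, imaging, workorder, nets gives the robot as it stands.
- The arm moves only by the tool apply_moves, never from a script. Its argument "rows" is a list of rows, each an object with "hand": the opening, from -1 (shut) to 1 (fully open); "delta_pos": the shift along the tool's x, y, z in mm, a list of three; "yaw": the turn about the tool's z in rad. A call has 1 to 12 rows; each row is the pose to reach, as a shift and turn from the pose commanded when the call began, along the tool's axes at that moment; what a row does not reach only later rows make up. A row lasts 1/12 s, in which the tool goes at most 41.7 mm and 7.16 degrees, less where a joint would pass 70% of its speed; a pose out of reach is approached as far as the arm can. A call with a gripper value outside its range is refused whole. The fingers move at their own pace and stop on an object; the grip force is fixed at half the most. Time passes only in rows, so rows that repeat a pose let the fingers close. It gives the time, the measured TCP pose, the force, the opening and the grip force at its end, in the units of the state.
- read_state(): the state, without advancing time (a new reading comes with each control period).
- imaging.get_image(name): name is "scene" or "top" or "wrist"; returns a dict with "pixels" (400x640x3 uint8, red, green, blue), "fx", "fy", "cx", "cy" (pixels), "dist" ([k1, k2, p1, p2, k3] as OpenCV has them; the pictures are not rectified), "xyz" and "rotation" of the camera in the world. Camera axes: x right, y down, z forward; pixel columns grow to the right and rows downward; lengths in mm; the calibration is good to about 2 mm. A picture is of the moment at which its call begins. There is no depth.
- workorder.job_done(): hands the job in; it is judged then, once.
Trained networks look in the newest picture that a camera, given by its name, has taken for a name from the list of things; names that differ only in an ending like _2 or _b are one class to them, and where a whole thing is asked for, a point or a joint stands for the part that bears it (a point fixed in the world has none). Each returns a list of dicts, best first, with "score" (0 to 1); they miss things now and then, are a little off and sometimes report something else, mostly with a low value. They report only what shows in the picture. A call takes as long as a camera call. They do not tell look-alikes from the thing itself.
- nets.find_in(camera, query): "location" ([row, column] in pixels, amid what is visible of it).
- nets.pinpoint(camera, query): "location" ([row, column] in pixels: a listed point, or the origin of a listed thing).
The state is a dict: "clock": time; "joints": joint angles; "joint_vel": joint speeds; "joint_efforts": joint torques, N m; "position": TCP position; "ee_rot": TCP orientation; "contact_force": force on the tool from outside, world axes, zero at the start; "wrist_torque": the same for the moment, N m; "gripper_width": finger opening in mm; "grasp_force": force on a finger pad.
Only numpy, scipy, OpenCV 4.12 (cv2) and the standard library are available. Lean on these libraries where they do the work, as an engineer would, in place of code of your own. Each camera call takes 0.05 s, during which the arm holds its last target. There are 200 camera calls.

TASK

Slide the blue spirit level along the little white shelf until its long side lies flush against the raised back lip, then turn the black knob of the shelf's screw foot to level the shelf. The shelf dips slightly on its rubber foot when loaded, so it has to be level while the level is pressed: finish with the hand pressing down steadily on top of the level with about a kilogram's weight (10 N), the bubble centred between its lines, and stay there pressing without letting go. Leave the toiletries around the shelf where they stand.

Things in the scene. Friction and masses are not known exactly. Their poses are not given: they have to be found in the camera images.
- board: White melamine shelf riser that tilts as one piece about its x axis only. Origin: on the table, mid-depth, on the line of its two fixed feet. x points away from the robot to the back lip, y along the board to the screw foot, z up. In this frame its top spans x -95..95, y -15..245 mm at z 110 mm (its height above the table when level); the knob's axis is at y 280 mm.
- board_top (a point): Centre of the board's top surface (axes as the board's). At the start the screw-foot end is too low, by 4 to 9 mrad of tilt. Pressing on the middle of the level tips that end down by a further 0.1 mrad or so per newton, as its rubber foot gives.
- lip (a point): Middle of the foot of the back lip's inner face, at the height of the board's top. The lip is an aluminium strip along the whole back edge, 12 mm thick, standing 14 mm above the top.
- level: Blue spirit level with black ends: 180 mm long (its y), 28 mm wide (x), 30 mm tall, about 0.25 kg, loose on the board. Origin: centre of its underside; z up; y points roughly to the screw foot (within 20 degrees). Flush against the lip its centre is 14 mm in front of the lip's face. The vial fills a 60 mm window in the middle of the top; beyond it the top is solid and flat.
- vial (a point): Centre of the level's top, midway between the vial's two black lines.
- bubble (a joint): Reading of the pale bubble along the level's y: 0 when centred between the two black lines, 0.01 per mm off centre (lines at +-9 mm, bubble about 14 mm long). It goes to the higher end, about 1.6 mm (0.016) per mrad of tilt: positive when the screw-foot end is high. Range +-0.2; it settles in about 1 s.
- knob (a point): Centre of the round black ribbed knob (40 mm diameter, 30 mm tall, 125 to 155 mm above the table, white mark on top) of the vertical screw. Clockwise seen from above raises the board's screw-foot end: 3 mm per turn over 280 mm, i.e. 1.7 mrad (bubble 2.7 mm, 0.027) per radian. The knob keeps its height, stays where left, takes 0.08 N m, and can turn at least 10 rad clockwise.
- lotion_bottle: Pale blue bottle, 56 mm diameter, 150 mm tall, standing by the fixed-feet end; origin at its base. Not to be disturbed.
- salts_jar: Dark blue jar with black lid, 64 mm diameter, 75 mm tall, in front of the shelf; origin at its base. Not to be disturbed.
- soap_carton: Pale turquoise carton 55 x 90 x 32 mm lying behind the shelf; origin at the centre of its underside. Not to be disturbed.
- candle_cup: Brass cup, 66 mm diameter, 60 mm tall, beyond the screw foot; origin at its base. Not to be disturbed.
Mind the look-alikes: they are no part of the job. Leave any pink or turquoise look-alike of the level alone.

How it is judged:
By the outcome, as a careful person would: the job done as asked, in the order asked, and still so for the second after the job is handed in, while the arm keeps its last pose, push and grip.
It also fails if it takes over 72 s, if anything falls off the work surface, if the arm or the gripper's body presses on something with over 40 N, if the wrist force passes 120 N, or if a joint passes its speed limit or range.

## Working session

There is one attempt and no reset: what is moved stays moved. The work goes in short steps, Python scripts to look and compute and a tool call to move; the robot and the scene stay as the last step left them, time stands still between calls to the robot, and variables do not carry over. Pictures are saved under pics/ and viewed, at most 10 in all, crops included, and the job is handed in when it is done.

Besides the shell and the picture viewer there is one more tool, called after "Emit:" as a command line: name --argument value ..., lists and objects as JSON in quotes. apply_moves: Moves the arm, as the interface text tells. Its arguments: {"type":"object","properties":{"rows":{"type":"array"}},"required":["rows"]}

```bash
mkdir -p pics; cat > h.py <<'E'
import numpy as np,cv2
from bench import read_state, imaging, workorder, nets
def K(c): return np.array([[c['fx'],0,c['cx']],[0,c['fy'],c['cy']],[0,0,1]],float)
def Rm(c):
    R=np.array(c['rotation'],float)
    if R.shape!=(3,3):
        from scipy.spatial.transform import Rotation; R=Rotation.from_quat(R).as_matrix()
    return R
def px2w(c,rc,z):
    u=cv2.undistortPoints(np.array([[[rc[1],rc[0]]]],float),K(c),np.array(c['dist'],float))[0,0]
    d=Rm(c)@np.array([u[0],u[1],1]); o=np.array(c['xyz'],float)
    return o+d*(z-o[2])/d[2]
def w2px(c,p):
    R=Rm(c); q=R.T@(np.array(p,float)-c['xyz'])
    r,_=cv2.projectPoints(q.reshape(1,1,3),np.zeros(3),np.zeros(3),K(c),np.array(c['dist'],float))
    return r[0,0][::-1]
def save(c,n,box=None,s=1):
    im=c['pixels'][:,:,::-1]
    if box: im=im[box[0]:box[1],box[2]:box[3]]
    cv2.imwrite('pics/'+n,cv2.resize(im,None,fx=s,fy=s,interpolation=cv2.INTER_CUBIC))
E
python3 - <<'E'
from h import *
Z=dict(board_top=110,lip=110,level=110,vial=140,knob=140,lotion_bottle=0,salts_jar=0,soap_carton=0,candle_cup=0,board=0)
cs={}
for n in('scene','top'):
    c=imaging.get_image(n);cs[n]=c
    print(n,c['xyz'],c['fx'])
    for q,z in Z.items():
        for d in nets.pinpoint(n,q)[:3]: print(q,round(d['score'],2),np.round(d['location']),np.round(px2w(c,d['location'],z)[:2],1))
im=np.vstack([cs['scene']['pixels'],cs['top']['pixels']])
cv2.imwrite('pics/a.png',cv2.resize(im[:,:,::-1],(480,600),interpolation=cv2.INTER_AREA))
save(cs['top'],'top.png')
s=read_state();print(s['clock'],s['position'],s['ee_rot'],s['contact_force'],s['gripper_width'])
E
```

```text
scene [1110.34932522  325.65385032  720.71887293] 379.70966652343924
board_top 0.96 [193. 331.] [519.9 -36. ]
board_top 0.42 [195. 240.] [ 648.5 -213. ]
lip 0.67 [216. 314.] [607.3 -26.2]
level 0.95 [195. 328.] [527.3 -39. ]
level 0.72 [337. 354.] [811.9 199.3]
level 0.66 [239. 193.] [ 812.8 -199.2]
vial 0.78 [231. 190.] [ 815.3 -197.5]
vial 0.69 [183. 329.] [519.9 -42.7]
vial 0.64 [326. 356.] [807.8 198.5]
knob 0.75 [204. 399.] [490.3 127.9]
lotion_bottle 0.91 [196. 243.] [ 565.  -300.6]
salts_jar 0.27 [216. 315.] [514.2 -85.4]
soap_carton 0.64 [276. 286.] [715.6 -30.1]
candle_cup 0.67 [274. 447.] [498.3 277.8]
board 0.63 [212. 286.] [ 546.7 -160.4]
top [469.83899474 -32.54541898 962.52222546] 363.81229293476537
board_top 0.9 [214. 319.] [522.9 -38.3]
board_top 0.59 [208. 363.] [ 536.4 -141.8]
lip 0.74 [180. 316.] [602.1 -32.3]
lip 0.47 [209. 362.] [ 534.  -139.9]
level 0.89 [127. 416.] [ 729.  -272.6]
level 0.83 [132. 238.] [721.  152.8]
level 0.8 [213. 322.] [525.1 -45.9]
vial 0.85 [123. 417.] [ 728.6 -267.5]
vial 0.66 [127. 238.] [724.2 146.2]
vial 0.55 [214. 324.] [519.7 -49. ]
knob 0.69 [227. 248.] [493.5 123.1]
lotion_bottle 0.63 [178. 314.] [626.6 -25.1]
lotion_bottle 0.49 [143. 320.] [721.5 -42.5]
salts_jar 0.69 [269. 358.] [ 382.9 -138.6]
soap_carton 0.58 [144. 318.] [718.2 -36.8]
candle_cup 0.8 [226. 200.] [500.5 276.2]
candle_cup 0.27 [212. 323.] [534.6 -49.7]
board 0.89 [206. 366.] [ 547.8 -162.9]
1.1 [ 254.13504202 -570.9704704   256.29632587] [-2.07841352e-01  9.78162549e-01  1.03144645e-05 -1.78248637e-05] [0.24605818 0.19414084 0.07731059] 85.65112713102228
```

View pics/a.png

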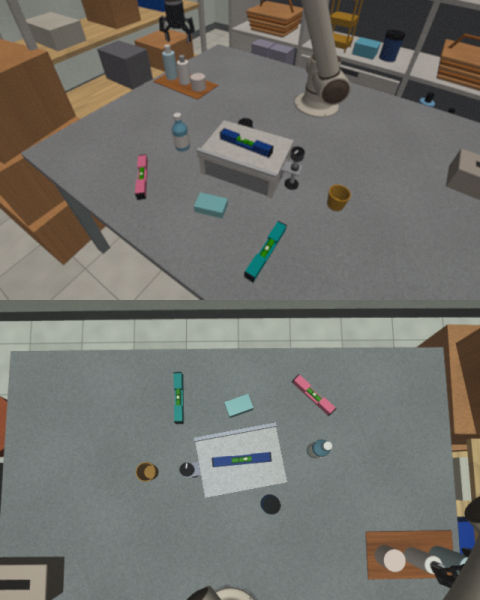

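View pics/top.png

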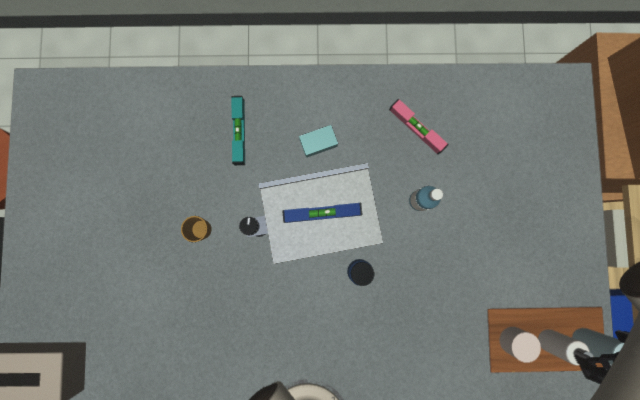

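The blue bar at top-camera px (322,213), lying on the white shelf, is the level. The pink bar at (420,126) and the turquoise one at (237,130) are look-alikes on the table. I'll confirm this in an enlarged crop and measure the edges.

```bash
python3 - <<'E'
from h import *
c=imaging.get_image('top'); im=c['pixels']; save(c,'crop.png',(155,275,235,395),5)
hsv=cv2.cvtColor(im,cv2.COLOR_RGB2HSV)
m=((hsv[...,0]>105)&(hsv[...,0]<130)&(hsv[...,1]>110)).astype(np.uint8); m[:190]=0;m[240:]=0;m[:,:275]=0;m[:,370:]=0
pts=cv2.findNonZero(cv2.morphologyEx(m,cv2.MORPH_CLOSE,np.ones((9,9))))
print('blue rect',cv2.minAreaRect(pts))
P=np.array([px2w(c,(p[0][1],p[0][0]),140)[:2] for p in pts]);r=cv2.minAreaRect(P.astype(np.float32));print('level w',r)
# white board mask
w=((hsv[...,1]<40)&(hsv[...,2]>130)).astype(np.uint8); w[:160]=0;w[270:]=0;w[:,:255]=0;w[:,390:]=0
w=cv2.morphologyEx(w,cv2.MORPH_OPEN,np.ones((5,5)))
cn=max(cv2.findContours(w,0,2)[0],key=cv2.contourArea)
ap=cv2.approxPolyDP(cn,4,True)[:,0];print(ap.tolist())
for p in ap: print(np.round(px2w(c,(p[1],p[0]),110)[:2],1))
for z in(110,117,124):
  P=np.array([px2w(c,(p[0][1],p[0][0]),z)[:2] for p in cn]);print(z,cv2.minAreaRect(P.astype(np.float32)))
E
```

```text
blue rect ((321.7713623046875, 212.26751708984375), (11.689056396484375, 75.7154312133789), 84.4006576538086)
level w ((524.6732177734375, -43.940025329589844), (26.521852493286133, 171.70669555664062), 4.871755599975586)
[[364, 164], [259, 183], [264, 207], [258, 216], [259, 233], [269, 235], [273, 262], [382, 242], [368, 170], [359, 169]]
[ 640.3 -146.2]
[597.9 103.2]
[540.8  91.4]
[519.8 105.4]
[480.1 103.1]
[475.1  79.7]
[412.6  70.6]
[ 455.2 -183.8]
[ 625.8 -155.4]
[ 628.4 -134. ]
110 ((524.2725830078125, -31.679656982421875), (196.04611206054688, 280.83111572265625), 10.149291038513184)
117 ((523.8256225585938, -31.686813354492188), (194.4364013671875, 278.5251770019531), 10.149283409118652)
124 ((523.378662109375, -31.693939208984375), (192.82666015625, 276.21929931640625), 10.149280548095703)
```

View pics/crop.png

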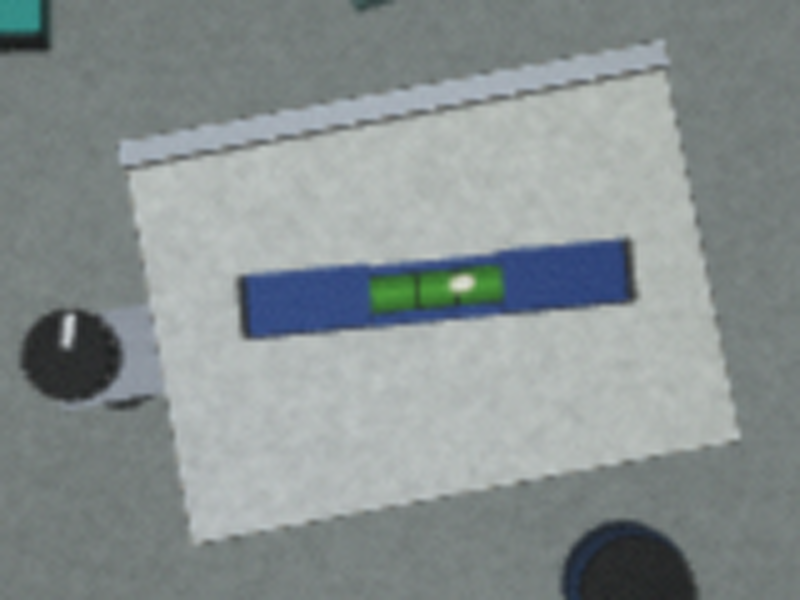

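The crop confirms it: blue with black ends, and the bubble is off to the right, towards the fixed feet (crop x 461 against the centre at 437). The knob is at crop (72,355) and the lip's foot line runs from (128,168) to (667,68).

```bash
cat >> h.py <<'E'
from scipy.spatial.transform import Rotation as Ro
PHI=0.175
def rel(p,yaw=None):
    "world target xyz + board-relative yaw -> tool delta and yaw options from current commanded(measured) pose"
    s=read_state(); R=Ro.from_quat(s['ee_rot']).as_matrix()
    d=R.T@(np.array(p,float)-s['position'])
    a=np.arctan2(R[1,1],R[0,1])  # heading of tool y
    return np.round(d,1),round(a,4)
E
python3 - <<'E'
from h import *
c=imaging.get_image('top')
g=lambda x,y,z:px2w(c,(155+y/5,235+x/5),z)[:2]
F1,F2,L1,L2=g(195,543,110),g(738,438,110),g(128,168,110),g(667,68,110)
print(F1,F2,L1,L2,'knob',g(72,355,155))
for a,b in((F1,F2),(L1,L2)): d=a-b;print(np.linalg.norm(d),np.arctan2(-d[0],d[1]))
ph=.5*sum(np.arctan2(-(a-b)[0],(a-b)[1]) for a,b in((F1,F2),(L1,L2)))
X=np.array([np.cos(ph),np.sin(ph)]);Y=np.array([-X[1],X[0]])
print('phi',ph,'front',X@F1,X@F2,'lip',X@L1,X@L2,'left/right',Y@F1,Y@L1,Y@F2,Y@L2)
k=g(72,355,155);l=np.array([524.7,-43.9]);print('knob b',X@k,Y@k,'level b',X@l,Y@l)
k2=np.array(nets.pinpoint('top','knob')[0]['location'])
for n in ('top','scene'):
  cc=imaging.get_image(n)
  for q in('knob',):
    for d in nets.find_in(n,q)[:1]: print(n,d,px2w(cc,d['location'],150)[:2],px2w(cc,d['location'],140)[:2])
print(rel((500,0,250)), read_state()['joints'])
print(Ro.from_quat(read_state()['ee_rot']).as_matrix().round(3))
E
```

```text
[408.85021745  68.25183553] [ 453.82934907 -185.15385349] [584.47861745  99.38282941] [ 629.11096131 -156.40911392] knob [495.25866529 117.15853711]
257.3665974972129 0.175668898166311
259.6566278632397 0.17274777223547821
phi 0.17420833520089463 front 414.49187632012996 414.86777630732183 lip 592.8578651529057 592.4786204333607 left/right -3.646618693578295 -3.428230335722155 -261.01294167794237 -263.0845812435165
knob b 508.0693772595553 29.542786767132707 level b 509.1490536378954 -134.18100155996586
top {'location': [226.3, 250.1], 'score': 0.66} [494.72776068 116.52443903] [495.03407558 118.35909478]
scene {'location': [205.9, 396.0], 'score': 0.96} [512.04955743 128.35875156] [501.56629157 124.90179388]
(array([-456.8,  421.7,    6.3]), np.float64(1.9896)) [-8.93401905e-01  3.84725454e-01  7.93942745e-03  1.05382685e-05
 -1.19396981e+00 -2.58623347e-01]
[[-0.914 -0.407  0.   ]
 [-0.407  0.914 -0.   ]
 [-0.    -0.    -1.   ]]
```

Emit:
apply_moves --rows '[{"hand": 1,"delta_pos": [-35,32,0],"yaw": 0.02},{"hand": 1,"delta_pos": [-70,64,0],"yaw": 0.04},{"hand": 1,"delta_pos": [-105,96,0],"yaw": 0.06},{"hand": 1,"delta_pos": [-135,126,0],"yaw": 0.08},{"hand": 1,"delta_pos": [-165,154,0],"yaw": 0.1},{"hand": 1,"delta_pos": [-195,182,0],"yaw": 0.12},{"hand": 1,"delta_pos": [-225,210,0],"yaw": 0.14},{"hand": 1,"delta_pos": [-255,238,0],"yaw": 0.16},{"hand": 1,"delta_pos": [-285,266,0],"yaw": 0.18},{"hand": 1,"delta_pos": [-315,294,0],"yaw": 0.2},{"hand": 1,"delta_pos": [-345,322,0],"yaw": 0.22},{"hand": 1,"delta_pos": [-375,350,0],"yaw": 0.245}]'

```text
clock: 2.45
position: [449.7, -108.6, 256.9]
ee_rot: [-0.086, 0.996, -0.0, 0.001]
contact_force: [1.8, -0.4, 0.3]
gripper_width: 85.4
grasp_force: 0.0
```

```bash
cat >> h.py <<'E'
BX=np.array([np.cos(.1742),np.sin(.1742)]);BY=np.array([-BX[1],BX[0]])
def st():
    s=read_state();p=np.array(s['position']);R=Ro.from_quat(s['ee_rot']).as_matrix()
    print('t',round(s['clock'],2),'b',np.round([BX@p[:2],BY@p[:2],p[2]],1),'heading',round(np.arctan2(R[1,1],R[0,1]),4),'F',np.round(s['contact_force'],1),'w',round(s['gripper_width'],1),'g',round(s['grasp_force'],1),'j',np.round(s['joints'],2))
def to(bx,by,z): print(rel([*(BX*bx+BY*by),z]))
E
python3 -c "
from h import *
st();to(460,-133.5,200);to(460,-133.5,140)"
```

```text
t 2.45 b [ 424.1 -184.9  256.9] heading 1.7439 F [ 1.8 -0.4  0.3] w 85.4 g 0.0 j [ 0.12  0.1  -0.37  0.   -1.09 -1.51]
(array([-35.8,  51.5,  56.9]), np.float64(1.7439))
(array([-35.7,  51.5, 116.9]), np.float64(1.7439))
```

Emit:
apply_moves --rows '[{"hand": 1,"delta_pos": [-18,26,15],"yaw": 0},{"hand": 1,"delta_pos": [-36,51,30],"yaw": 0},{"hand": 1,"delta_pos": [-36,51,60],"yaw": 0},{"hand": 1,"delta_pos": [-36,51,85],"yaw": 0},{"hand": 1,"delta_pos": [-36,51,100],"yaw": 0},{"hand": 1,"delta_pos": [-36,51,110],"yaw": 0},{"hand": 1,"delta_pos": [-36,51,117],"yaw": 0},{"hand": 1,"delta_pos": [-36,51,117],"yaw": 0}]'

```text
clock: 3.12
position: [475.3, -54.3, 138.1]
ee_rot: [-0.087, 0.996, -0.0, -0.001]
contact_force: [-0.1, 0.5, -0.5]
gripper_width: 85.3
grasp_force: 0.0
```

```bash
python3 -c "
from h import *
st();to(554,-133.5,140)
c=imaging.get_image('wrist');save(c,'w1.png');d=imaging.get_image('scene');save(d,'s1.png',(140,260,250,410),4)
a=cv2.imread('pics/w1.png');b=cv2.imread('pics/s1.png');cv2.imwrite('pics/c1.png',np.vstack([cv2.resize(a,(480,300)),cv2.resize(b,(400,300))[:,:].copy() if 0 else cv2.resize(b,(480,300))]))"
```

```text
t 3.12 b [ 458.7 -135.8  138.1] heading 1.7444 F [-0.1  0.5 -0.5] w 85.3 g 0.0 j [ 0.23  0.27 -0.5  -0.   -0.8  -1.62]
(array([-95.3,   2.4,  -2.2]), np.float64(1.7444))
```

View pics/c1.png

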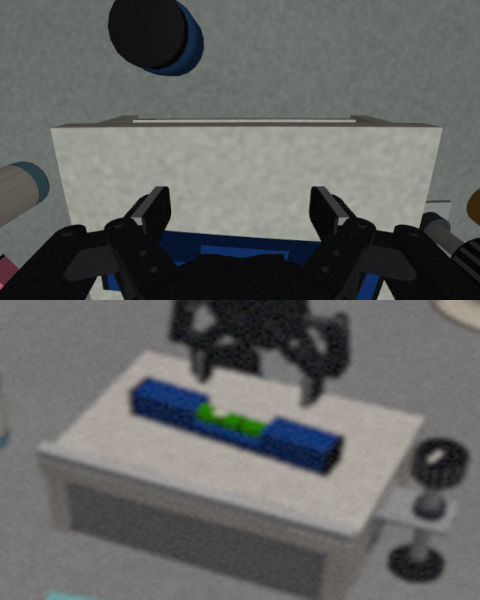

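The fingertips straddle the middle of the level's front side, tips at wrist px about (155,210) and (330,210) in the stacked view, with nothing else in the way. Pushing now.

Emit:
apply_moves --rows '[{"hand": 1,"delta_pos": [-8,2,0],"yaw": 0},{"hand": 1,"delta_pos": [-16,2,0],"yaw": 0},{"hand": 1,"delta_pos": [-23,2,0],"yaw": 0},{"hand": 1,"delta_pos": [-30,2,0],"yaw": 0},{"hand": 1,"delta_pos": [-37,2,0],"yaw": 0},{"hand": 1,"delta_pos": [-44,2,0],"yaw": 0},{"hand": 1,"delta_pos": [-51,2,0],"yaw": 0},{"hand": 1,"delta_pos": [-58,2,0],"yaw": 0},{"hand": 1,"delta_pos": [-65,2,0],"yaw": 0},{"hand": 1,"delta_pos": [-72,2,0],"yaw": 0},{"hand": 1,"delta_pos": [-78,2,0],"yaw": 0},{"hand": 1,"delta_pos": [-83,2,0],"yaw": 0}]'

```text
clock: 4.22
position: [558.2, -37.7, 139.3]
ee_rot: [-0.087, 0.996, -0.0, 0.0]
contact_force: [-2.1, 0.2, 2.6]
gripper_width: 85.4
grasp_force: 1.3
```

Emit:
apply_moves --rows '[{"hand": 1,"delta_pos": [-2,0,0],"yaw": 0},{"hand": 1,"delta_pos": [-4,0,0],"yaw": 0},{"hand": 1,"delta_pos": [-6,0,0],"yaw": 0},{"hand": 1,"delta_pos": [-8,0,0],"yaw": 0}]'

```text
clock: 4.55
position: [565.3, -36.5, 139.2]
ee_rot: [-0.087, 0.996, 0.0, -0.0]
contact_force: [-2.6, -0.4, 1.0]
gripper_width: 85.3
grasp_force: 1.0
```

```bash
python3 -c "
from h import *
st()"
```

```text
t 4.55 b [ 550.4 -133.9  139.2] heading 1.7445 F [-2.6 -0.4  1. ] w 85.3 g 1.0 j [ 0.22  0.4  -0.29 -0.   -0.88 -1.62]
```

Emit:
apply_moves --rows '[{"hand": 1,"delta_pos": [-1,0,0],"yaw": 0},{"hand": 1,"delta_pos": [-2,0,0],"yaw": 0},{"hand": 1,"delta_pos": [-3,0,0],"yaw": 0},{"hand": 1,"delta_pos": [-3,0,0],"yaw": 0}]'

```text
clock: 4.88
position: [568.5, -35.9, 139.3]
ee_rot: [-0.087, 0.996, 0.0, 0.0]
contact_force: [-1.5, -0.7, 0.1]
gripper_width: 85.5
grasp_force: 0.6
```

Emit:
apply_moves --rows '[{"hand": 1,"delta_pos": [-1,0,0],"yaw": 0},{"hand": 1,"delta_pos": [-2,0,0],"yaw": 0},{"hand": 1,"delta_pos": [-2.5,0,0],"yaw": 0},{"hand": 1,"delta_pos": [-2.5,0,0],"yaw": 0}]'

```text
clock: 5.22
position: [570.1, -35.6, 139.2]
ee_rot: [-0.087, 0.996, -0.0, -0.001]
contact_force: [-4.1, -0.6, 1.4]
gripper_width: 85.1
grasp_force: 1.9
```

```bash
python3 -c "
from h import *
st()
d=imaging.get_image('scene');save(d,'s2.png',(150,250,250,410),5)"
```

```text
t 5.22 b [ 555.3 -133.9  139.2] heading 1.7447 F [-4.1 -0.6  1.4] w 85.1 g 1.9 j [ 0.22  0.41 -0.28 -0.   -0.88 -1.62]
```

View pics/s2.png

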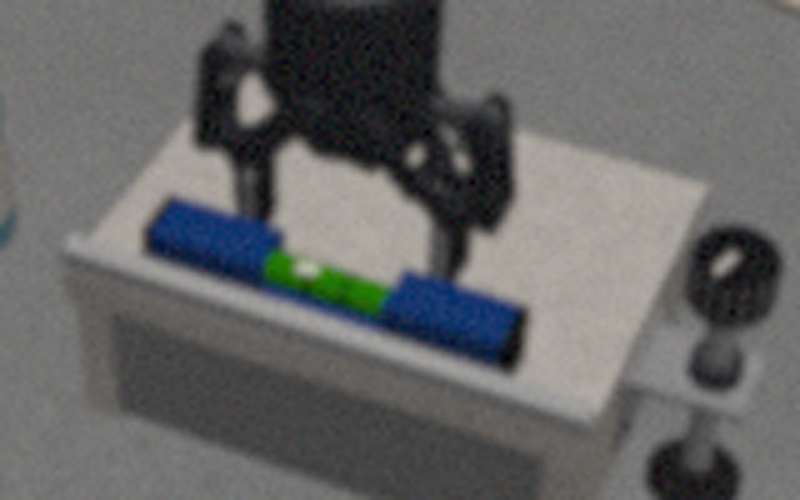

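The level now lies along the lip, with its lower edge hidden behind it from crop (150,250) to (515,365). I'll press a little harder to seat it.

Emit:
apply_moves --rows '[{"hand": 1,"delta_pos": [-1,0,0],"yaw": 0},{"hand": 1,"delta_pos": [-2,0,0],"yaw": 0},{"hand": 1,"delta_pos": [-2,0,0],"yaw": 0}]'

```text
clock: 5.52
position: [570.2, -35.6, 139.1]
ee_rot: [-0.087, 0.996, -0.0, -0.003]
contact_force: [-8.0, -0.7, 5.6]
gripper_width: 85.2
grasp_force: 4.3
```

```bash
python3 -c "
from h import *
st();s=read_state();print(s['wrist_torque'])"
```

```text
t 5.52 b [ 555.4 -133.9  139.1] heading 1.7444 F [-8.  -0.7  5.6] w 85.2 g 4.3 j [ 0.22  0.41 -0.28 -0.   -0.89 -1.62]
[0.06826266 2.25448669 0.14362118]
```

Emit:
apply_moves --rows '[{"hand": 1,"delta_pos": [10,0,0],"yaw": 0},{"hand": 1,"delta_pos": [20,0,0],"yaw": 0},{"hand": 1,"delta_pos": [22,8,-30],"yaw": -0.12},{"hand": 1,"delta_pos": [25,30,-60],"yaw": -0.24},{"hand": 1,"delta_pos": [28,55,-70],"yaw": -0.36},{"hand": 1,"delta_pos": [31,80,-70],"yaw": -0.48},{"hand": 1,"delta_pos": [34,105,-70],"yaw": -0.6},{"hand": 1,"delta_pos": [38,130,-70],"yaw": -0.72},{"hand": 1,"delta_pos": [42,150,-70],"yaw": -0.84},{"hand": 1,"delta_pos": [46,165,-70],"yaw": -0.96},{"hand": 1,"delta_pos": [46,165,-70],"yaw": -1.08},{"hand": 1,"delta_pos": [46,165,-70],"yaw": -1.2}]'

```text
clock: 6.52
position: [498.8, 120.6, 209.8]
ee_rot: [-0.637, 0.771, -0.0, 0.002]
contact_force: [-0.7, -0.3, 0.5]
gripper_width: 85.4
grasp_force: 0.0
```

Emit:
apply_moves --rows '[{"hand": 1,"delta_pos": [0,0,0],"yaw": -0.12},{"hand": 1,"delta_pos": [0,0,0],"yaw": -0.24},{"hand": 1,"delta_pos": [0,0,0],"yaw": -0.36},{"hand": 1,"delta_pos": [0,0,0],"yaw": -0.48},{"hand": 1,"delta_pos": [0,0,0],"yaw": -0.6},{"hand": 1,"delta_pos": [0,0,0],"yaw": -0.72},{"hand": 1,"delta_pos": [0,0,0],"yaw": -0.84},{"hand": 1,"delta_pos": [0,0,0],"yaw": -0.96},{"hand": 1,"delta_pos": [0,0,0],"yaw": -1.08},{"hand": 1,"delta_pos": [0,0,0],"yaw": -1.2},{"hand": 1,"delta_pos": [0,0,0],"yaw": -1.32},{"hand": 1,"delta_pos": [0,0,0],"yaw": -1.44}]'

```text
clock: 7.52
position: [499.1, 119.6, 209.6]
ee_rot: [0.987, -0.16, 0.001, -0.001]
contact_force: [-0.5, 0.1, -0.1]
gripper_width: 85.1
grasp_force: 0.0
```

```bash
cat > bub.py <<'E'
from h import *
def level_pose(bx=592.7-14,by=-134):  # vial centre, board coords
    return BX*bx+BY*by
def bubble(cam,by=None,tag=None,bx=592.7-14,H=140):
    "rectify level top to 8px/mm patch: rows = board x, cols = board y ; return patch"
    c=imaging.get_image(cam); W=[];s=6
    ctr=BX*bx+BY*(by if by is not None else -134)
    corners=[(-50,20),(50,20),(50,-20),(-50,-20)] # (dy,dx)
    src=np.float32([w2px(c,[*(ctr+BY*a+BX*b),H])[::-1] for a,b in corners])
    dst=np.float32([((a+50)*s,(20-b)*s) for a,b in corners])
    M=cv2.getPerspectiveTransform(src,dst)
    p=cv2.warpPerspective(c['pixels'],M,(100*s,40*s),flags=cv2.INTER_CUBIC)
    if tag: cv2.imwrite('pics/'+tag,p[:,:,::-1])
    return p
E
python3 -c "
from bub import *
st()
a=bubble('top');b=bubble('scene');w=imaging.get_image('wrist')['pixels']
cv2.imwrite('pics/b1.png',np.vstack([a[:,:,::-1],b[:,:,::-1]]))
c=imaging.get_image('top');im=c['pixels'];hsv=cv2.cvtColor(im,cv2.COLOR_RGB2HSV)
m=((hsv[...,0]>105)&(hsv[...,0]<130)&(hsv[...,1]>110)).astype(np.uint8); m[:165]=0;m[225:]=0;m[:,:262]=0;m[:,380:]=0
m=cv2.morphologyEx(m,cv2.MORPH_CLOSE,np.ones((9,9)));n,l,s,_=cv2.connectedComponentsWithStats(m);i=1+np.argmax(s[1:,4]);pts=cv2.findNonZero((l==i).astype(np.uint8))
P=np.array([px2w(c,(p[0][1],p[0][0]),140)[:2] for p in pts]);r=cv2.minAreaRect(P.astype(np.float32));print(r,'b',BX@r[0],BY@r[0])
"
```

```text
t 7.52 b [512.3  31.2 209.6] heading -1.8927 F [-0.5  0.1 -0.1] w 85.1 g 0.0 j [ 0.55  0.24 -0.33  0.   -1.    0.7 ]
((591.8206176757812, -30.856727600097656), (29.000286102294922, 171.81248474121094), 10.014652252197266) b 577.5156173187744 -132.96425420858375
```

View pics/b1.png

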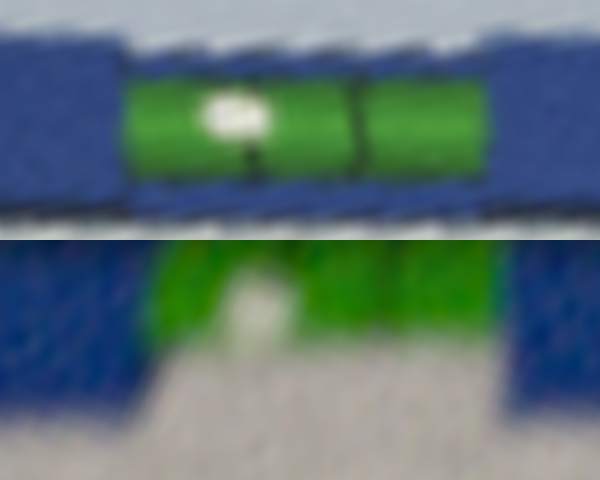

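The level is flush: its heading is 10.0° against the board's 10.0°, centre at 577.5 against 578.7. The bubble is at patch x 236 and the lines are at 250 and 358, so it reads about -11.4 mm. With the load that calls for about 4.8 rad clockwise.

Emit:
apply_moves --rows '[{"hand": 1,"delta_pos": [0,0,0],"yaw": -0.12},{"hand": 1,"delta_pos": [0,0,0],"yaw": -0.24},{"hand": 1,"delta_pos": [0,0,0],"yaw": -0.36},{"hand": 1,"delta_pos": [0,0,0],"yaw": -0.48},{"hand": 1,"delta_pos": [0,0,0],"yaw": -0.6},{"hand": 1,"delta_pos": [0,0,0],"yaw": -0.72},{"hand": 1,"delta_pos": [0,0,0],"yaw": -0.84},{"hand": 1,"delta_pos": [0,0,0],"yaw": -0.96},{"hand": 1,"delta_pos": [0,0,0],"yaw": -1.08},{"hand": 1,"delta_pos": [0,0,0],"yaw": -1.2},{"hand": 1,"delta_pos": [0,0,0],"yaw": -1.32},{"hand": 1,"delta_pos": [0,0,0],"yaw": -1.44}]'

```text
clock: 8.72
position: [499.0, 119.4, 209.4]
ee_rot: [0.848, 0.529, 0.001, 0.0]
contact_force: [0.8, -0.6, -0.1]
gripper_width: 85.3
grasp_force: 0.0
```

Emit:
apply_moves --rows '[{"hand": 1,"delta_pos": [0,0,0],"yaw": -0.12},{"hand": 1,"delta_pos": [0,0,0],"yaw": -0.24},{"hand": 1,"delta_pos": [0,0,0],"yaw": -0.36},{"hand": 1,"delta_pos": [0,0,0],"yaw": -0.48},{"hand": 1,"delta_pos": [0,0,0],"yaw": -0.6},{"hand": 1,"delta_pos": [0,0,0],"yaw": -0.66},{"hand": 1,"delta_pos": [0,0,0],"yaw": -0.66}]'

```text
clock: 9.3
position: [498.9, 119.4, 209.4]
ee_rot: [0.633, 0.774, 0.0, 0.0]
contact_force: [-0.0, 1.1, 0.1]
gripper_width: 85.7
grasp_force: 0.0
```

```bash
python3 -c "
from bub import *
st();to(509.5,31.5,150)
c=imaging.get_image('wrist');save(c,'w3.png');print([ (d['location'],d['score'],px2w(c,d['location'],155)[:2],BX@px2w(c,d['location'],155)[:2],BY@px2w(c,d['location'],155)[:2]) for d in nets.find_in('wrist','knob')[:2]])
c=imaging.get_image('top');print(nets.find_in('top','knob')[:1])
"
```

```text
t 9.3 b [512.1  31.2 209.4] heading 0.2001 F [-0.   1.1  0.1] w 85.7 g 0.0 j [ 0.55  0.24 -0.33  0.   -1.    2.79]
(array([ 0.4, -2.6, 59.4]), np.float64(0.2001))
[([219.1, 318.1], 0.57, array([496.37626071, 127.98932495]), np.float64(511.04700759284253), np.float64(40.02018904047371))]
[]
```

View pics/w3.png

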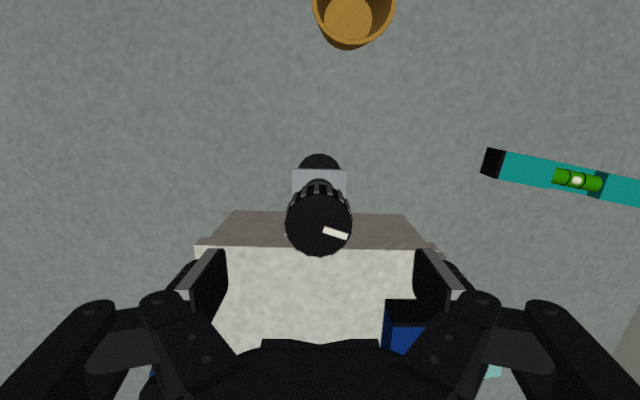

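```bash
python3 -c "
from bub import *
c=imaging.get_image('wrist');print(c['xyz'])
for rc,z in(((246,250),110),((248,400),110),((224,319),155),((188,319),120),((224,319),145)):
  p=px2w(c,rc,z);print(rc,z,BX@p[:2],BY@p[:2])
c=imaging.get_image('top')
print(nets.pinpoint('top','lip')[:1])
for n in('scene',):
  c=imaging.get_image(n)
  for by in(28,31,34,38):
    print(by,w2px(c,[*(BX*509.5+BY*by),155]),w2px(c,[*(BX*509.5+BY*by),125]))
save(c,'s3.png',(185,225,375,425),12)"
```

```text
[485.16477893 187.11050044 326.72438711]
(246, 250) 110 460.5501707611919 1.542558504320372
(248, 400) 110 573.3095954951083 2.676350810616372
(224, 319) 155 511.5418676135484 37.00057655674241
(188, 319) 120 511.17015606469363 49.9757246349068
(224, 319) 145 511.6169741173828 33.32088972766045
[{'location': [182.5, 310.3], 'score': 0.97}]
28 [198.25172232 394.20246539] [207.99701891 392.35738633]
31 [198.62852211 395.50573995] [208.37426364 393.62820202]
34 [199.00606436 396.8114439 ] [208.75221887 394.90133082]
38 [199.51060973 398.5561625 ] [209.25726491 396.60243493]
```

View pics/s3.png

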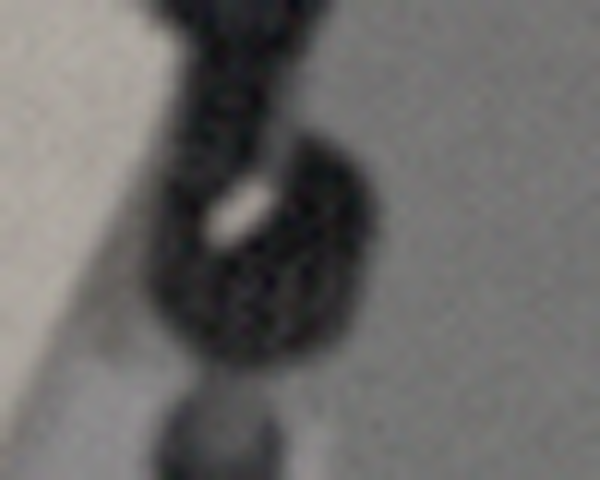

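The knob top is centred between the open fingers at wrist px (319,224). The cameras put it between 30 and 37 mm along the board, so I'm taking 34, descending and gripping.

Emit:
apply_moves --rows '[{"hand": 1,"delta_pos": [3,0,15],"yaw": 0},{"hand": 1,"delta_pos": [3,0,30],"yaw": 0},{"hand": 1,"delta_pos": [3,0,45],"yaw": 0},{"hand": 1,"delta_pos": [3,0,55],"yaw": 0},{"hand": 1,"delta_pos": [3,0,61],"yaw": 0},{"hand": 1,"delta_pos": [3,0,61],"yaw": 0},{"hand": 0,"delta_pos": [3,0,61],"yaw": 0},{"hand": 0,"delta_pos": [3,0,61],"yaw": 0},{"hand": -1,"delta_pos": [3,0,61],"yaw": 0},{"hand": -1,"delta_pos": [3,0,61],"yaw": 0},{"hand": -1,"delta_pos": [3,0,61],"yaw": 0},{"hand": -1,"delta_pos": [3,0,61],"yaw": 0}]'

```text
clock: 10.7
position: [497.6, 122.3, 149.3]
ee_rot: [0.633, 0.775, -0.0, -0.0]
contact_force: [-3.1, 1.2, 5.3]
gripper_width: 38.8
grasp_force: 59.5
```

```bash
python3 -c "
from bub import *
st();print(read_state()['wrist_torque'])"
```

```text
t 10.7 b [511.3  34.2 149.3] heading 0.2012 F [-3.1  1.2  5.3] w 38.8 g 59.5 j [ 0.56  0.3  -0.41 -0.   -0.85  2.79]
[ 0.18868727  1.06954609 -0.04752079]
```

Gripped at 38.8 mm. Turning clockwise.

Emit:
apply_moves --rows '[{"hand": -1,"delta_pos": [0,0,0],"yaw": 0.12},{"hand": -1,"delta_pos": [0,0,0],"yaw": 0.24},{"hand": -1,"delta_pos": [0,0,0],"yaw": 0.36},{"hand": -1,"delta_pos": [0,0,0],"yaw": 0.48},{"hand": -1,"delta_pos": [0,0,0],"yaw": 0.6},{"hand": -1,"delta_pos": [0,0,0],"yaw": 0.72},{"hand": -1,"delta_pos": [0,0,0],"yaw": 0.84},{"hand": -1,"delta_pos": [0,0,0],"yaw": 0.96},{"hand": -1,"delta_pos": [0,0,0],"yaw": 1.08},{"hand": -1,"delta_pos": [0,0,0],"yaw": 1.2}]'

```text
clock: 11.53
position: [497.6, 122.3, 149.4]
ee_rot: [0.96, 0.28, -0.0, 0.0]
contact_force: [-5.5, 1.5, 5.2]
gripper_width: 38.5
grasp_force: 59.6
```

```bash
python3 -c "
from bub import *
st();print(read_state()['wrist_torque'])
a=bubble('top');b=bubble('scene');cv2.imwrite('pics/b2.png',np.vstack([a,b])[:,:,::-1])
g=lambda p:(p.min(2)>120)
for p,r in((a,slice(80,180)),(b,slice(0,100))):
  x=p[r].astype(float); w=np.clip(x[...,2]-90,0,None)*(x[...,0]>100); w=w[:, 125:500] ; print((w.sum(0)*np.arange(125,500)).sum()/w.sum(), w.sum())"
```

```text
t 11.53 b [511.3  34.2 149.4] heading -1.0036 F [-5.5  1.5  5.2] w 38.5 g 59.6 j [ 0.56  0.3  -0.41 -0.   -0.85  1.58]
[-0.05564482  1.03486964  0.0635401 ]
239.5445048269978 215662.0
266.0196878453219 152937.0
```

Emit:
apply_moves --rows '[{"hand": -1,"delta_pos": [0,0,0],"yaw": 0.12},{"hand": -1,"delta_pos": [0,0,0],"yaw": 0.24},{"hand": -1,"delta_pos": [0,0,0],"yaw": 0.36},{"hand": -1,"delta_pos": [0,0,0],"yaw": 0.48},{"hand": -1,"delta_pos": [0,0,0],"yaw": 0.6},{"hand": -1,"delta_pos": [0,0,0],"yaw": 0.72},{"hand": -1,"delta_pos": [0,0,0],"yaw": 0.84},{"hand": -1,"delta_pos": [0,0,0],"yaw": 0.96},{"hand": -1,"delta_pos": [0,0,0],"yaw": 1.08},{"hand": -1,"delta_pos": [0,0,0],"yaw": 1.2},{"hand": -1,"delta_pos": [0,0,0],"yaw": 1.32},{"hand": -1,"delta_pos": [0,0,0],"yaw": 1.44}]'

```text
clock: 12.63
position: [497.6, 122.4, 149.3]
ee_rot: [0.906, -0.423, -0.0, 0.0]
contact_force: [-4.4, 1.3, 4.8]
gripper_width: 38.5
grasp_force: 59.7
```

Emit:
apply_moves --rows '[{"hand": -1,"delta_pos": [0,0,0],"yaw": 0.12},{"hand": -1,"delta_pos": [0,0,0],"yaw": 0.24},{"hand": -1,"delta_pos": [0,0,0],"yaw": 0.36},{"hand": -1,"delta_pos": [0,0,0],"yaw": 0.48},{"hand": -1,"delta_pos": [0,0,0],"yaw": 0.6},{"hand": -1,"delta_pos": [0,0,0],"yaw": 0.72},{"hand": -1,"delta_pos": [0,0,0],"yaw": 0.84},{"hand": -1,"delta_pos": [0,0,0],"yaw": 0.96},{"hand": -1,"delta_pos": [0,0,0],"yaw": 1.08},{"hand": -1,"delta_pos": [0,0,0],"yaw": 1.2},{"hand": -1,"delta_pos": [0,0,0],"yaw": 1.2},{"hand": -1,"delta_pos": [0,0,0],"yaw": 1.2}]'

```text
clock: 13.63
position: [497.7, 122.4, 149.4]
ee_rot: [-0.511, 0.859, 0.0, -0.0]
contact_force: [-4.8, 2.0, 5.4]
gripper_width: 38.3
grasp_force: 59.7
```

Emit:
apply_moves --rows '[{"hand": -1,"delta_pos": [0,0,0],"yaw": 0},{"hand": -1,"delta_pos": [0,0,0],"yaw": 0},{"hand": -1,"delta_pos": [0,0,0],"yaw": 0},{"hand": -1,"delta_pos": [0,0,0],"yaw": 0},{"hand": -1,"delta_pos": [0,0,0],"yaw": 0},{"hand": -1,"delta_pos": [0,0,0],"yaw": 0},{"hand": -1,"delta_pos": [0,0,0],"yaw": 0},{"hand": -1,"delta_pos": [0,0,0],"yaw": 0}]'

```text
clock: 14.3
position: [497.7, 122.3, 149.4]
ee_rot: [-0.511, 0.859, 0.0, -0.0]
contact_force: [-3.8, 1.5, 5.2]
gripper_width: 38.7
grasp_force: 59.7
```

```bash
python3 -c "
from bub import *
st();print(read_state()['wrist_torque'])
a=bubble('top');b=bubble('scene');cv2.imwrite('pics/b2.png',np.vstack([a,b])[:,:,::-1])"
```

```text
t 14.3 b [511.4  34.2 149.4] heading 2.6446 F [-3.8  1.5  5.2] w 38.7 g 59.7 j [ 0.56  0.3  -0.41 -0.   -0.85 -1.05]
[ 0.00636041  0.91698024 -0.08266382]
```

View pics/b2.png

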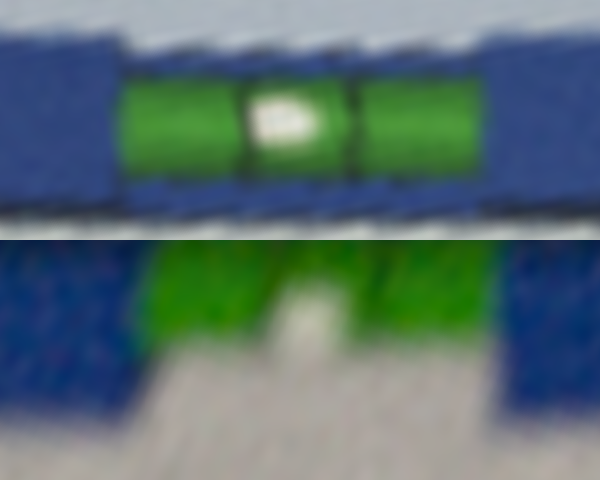

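Emit:
apply_moves --rows '[{"hand": -1,"delta_pos": [0,0,0],"yaw": 0.12},{"hand": -1,"delta_pos": [0,0,0],"yaw": 0.24},{"hand": -1,"delta_pos": [0,0,0],"yaw": 0.36},{"hand": -1,"delta_pos": [0,0,0],"yaw": 0.48},{"hand": -1,"delta_pos": [0,0,0],"yaw": 0.6},{"hand": -1,"delta_pos": [0,0,0],"yaw": 0.72},{"hand": -1,"delta_pos": [0,0,0],"yaw": 0.84},{"hand": -1,"delta_pos": [0,0,0],"yaw": 0.96},{"hand": -1,"delta_pos": [0,0,0],"yaw": 0.96},{"hand": 0.5,"delta_pos": [0,0,0],"yaw": 0.96},{"hand": 1,"delta_pos": [0,0,0],"yaw": 0.96},{"hand": 1,"delta_pos": [0,0,0],"yaw": 0.96}]'

```text
clock: 15.4
position: [498.5, 122.4, 148.5]
ee_rot: [-0.057, 0.998, 0.0, 0.0]
contact_force: [0.0, -0.9, -0.2]
gripper_width: 73.5
grasp_force: 0.0
```

Emit:
apply_moves --rows '[{"hand": 1,"delta_pos": [0,0,0],"yaw": 0},{"hand": 1,"delta_pos": [0,0,0],"yaw": 0},{"hand": 1,"delta_pos": [0,0,-15],"yaw": 0},{"hand": 1,"delta_pos": [0,0,-35],"yaw": 0},{"hand": 1,"delta_pos": [0,0,-55],"yaw": 0},{"hand": 1,"delta_pos": [0,0,-55],"yaw": 0},{"hand": 1,"delta_pos": [0,0,-55],"yaw": 0},{"hand": 1,"delta_pos": [0,0,-55],"yaw": 0},{"hand": 1,"delta_pos": [0,0,-55],"yaw": 0},{"hand": 1,"delta_pos": [0,0,-55],"yaw": 0}]'

```text
clock: 16.23
position: [497.8, 122.0, 202.3]
ee_rot: [-0.057, 0.998, -0.0, -0.001]
contact_force: [0.2, 0.0, 0.1]
gripper_width: 85.3
grasp_force: 0.0
```

```bash
cat >> bub.py <<'E'
def read(cam='top',rows=(95,155),by=-134):
    "bubble from the lines; columns 6 px/mm"
    p=bubble(cam,by).astype(float)
    x=p[rows[0]:rows[1]]
    blue=x[...,2].mean(0)          # bubble white: high blue channel vs green vial
    green=(x[...,1]-x[...,2]).mean(0)
    w=np.clip(x[...,2]-110,0,None)*((x[...,0]>120)); w=w.sum(0); w[:120]=0; w[490:]=0
    b=(w*np.arange(600)).sum()/max(w.sum(),1)
    vm=green>25; idx=np.where(vm|(w>0))[0]; idx=idx[(idx>60)&(idx<560)]
    return b,idx.min(),idx.max(),(b-(idx.min()+idx.max())/2)/6
E
python3 -c "
from bub import *
st();print(rel([*(BX*578+BY*-133.5),200]))
for i in range(2):print(read('top'),w if 0 else '')
"
```

```text
t 16.23 b [511.4  33.9 202.3] heading 1.6845 F [0.2 0.  0.1] w 85.3 g 0.0 j [ 0.56  0.24 -0.34 -0.   -0.99 -2.01]
(array([ -76.6, -163.1,    2.3]), np.float64(1.6845))
(np.float64(305.8916712603668), np.int64(120), np.int64(476), np.float64(1.31527854339447)) 
(np.float64(305.85590623936196), np.int64(121), np.int64(476), np.float64(1.2259843732269928))
```

Unloaded, the bubble reads +1.2 mm; pressing should take off about 1.6 mm. Moving over the level.

Emit:
apply_moves --rows '[{"hand": 1,"delta_pos": [-13,-27,0],"yaw": -0.02},{"hand": 1,"delta_pos": [-26,-54,0],"yaw": -0.04},{"hand": 1,"delta_pos": [-39,-81,0],"yaw": -0.06},{"hand": 1,"delta_pos": [-52,-109,0],"yaw": -0.06},{"hand": 1,"delta_pos": [-64,-137,0],"yaw": -0.06},{"hand": 1,"delta_pos": [-76,-163,0],"yaw": -0.06},{"hand": 1,"delta_pos": [-76,-163,15],"yaw": -0.06},{"hand": 1,"delta_pos": [-76,-163,27],"yaw": -0.06},{"hand": 1,"delta_pos": [-76,-163,27],"yaw": -0.06},{"hand": 1,"delta_pos": [-76,-163,27],"yaw": -0.06}]'

```text
clock: 17.17
position: [591.9, -31.3, 175.4]
ee_rot: [-0.087, 0.996, -0.0, -0.001]
contact_force: [0.6, -0.2, -0.3]
gripper_width: 85.3
grasp_force: 0.0
```

```bash
python3 -c "
from bub import *
st();to(577.5,-133.2,165)
c=imaging.get_image('wrist');print([w2px(c,[*(BX*577.5+BY*(-133+d)),140]) for d in(-30,0,30)])
hsv=cv2.cvtColor(c['pixels'],cv2.COLOR_RGB2HSV);g=((hsv[...,0]>40)&(hsv[...,0]<80)&(hsv[...,1]>100));ys,xs=np.nonzero(g);print(len(ys),ys.min(),ys.max(),xs.min(),xs.max()) if len(ys) else 0"
```

```text
t 17.17 b [ 577.5 -133.4  175.4] heading 1.7445 F [ 0.6 -0.2 -0.3] w 85.3 g 0.0 j [ 0.22  0.4  -0.19  0.   -0.99 -1.62]
(array([-0. ,  0.2, 10.4]), np.float64(1.7445))
[array([245.86403077, 262.31601879]), array([245.94576998, 319.0915152 ]), array([245.84426649, 375.8910821 ])]
6038 87 399 0 639
```

Emit:
apply_moves --rows '[{"hand": 1,"delta_pos": [0,0,3],"yaw": 0},{"hand": 1,"delta_pos": [0,0,6],"yaw": 0},{"hand": 1,"delta_pos": [0,0,8],"yaw": 0},{"hand": 1,"delta_pos": [0,0,10],"yaw": 0},{"hand": 1,"delta_pos": [0,0,11],"yaw": 0},{"hand": 1,"delta_pos": [0,0,12],"yaw": 0}]'

```text
clock: 17.72
position: [592.2, -30.9, 164.3]
ee_rot: [-0.087, 0.996, 0.0, 0.0]
contact_force: [0.0, 0.2, -0.4]
gripper_width: 85.4
grasp_force: 0.0
```

Emit:
apply_moves --rows '[{"hand": 1,"delta_pos": [0,0,1],"yaw": 0},{"hand": 1,"delta_pos": [0,0,2],"yaw": 0},{"hand": 1,"delta_pos": [0,0,3],"yaw": 0},{"hand": 1,"delta_pos": [0,0,4],"yaw": 0},{"hand": 1,"delta_pos": [0,0,5],"yaw": 0},{"hand": 1,"delta_pos": [0,0,5],"yaw": 0}]'

```text
clock: 18.22
position: [592.1, -31.0, 159.0]
ee_rot: [-0.087, 0.996, 0.0, -0.0]
contact_force: [-0.5, 0.5, 0.1]
gripper_width: 85.2
grasp_force: 0.0
```

Emit:
apply_moves --rows '[{"hand": 1,"delta_pos": [0,0,1],"yaw": 0},{"hand": 1,"delta_pos": [0,0,2],"yaw": 0},{"hand": 1,"delta_pos": [0,0,3],"yaw": 0},{"hand": 1,"delta_pos": [0,0,4],"yaw": 0},{"hand": 1,"delta_pos": [0,0,4],"yaw": 0}]'

```text
clock: 18.63
position: [592.1, -31.0, 155.0]
ee_rot: [-0.087, 0.996, 0.0, -0.0]
contact_force: [0.2, -0.5, -0.6]
gripper_width: 85.3
grasp_force: 0.0
```

Emit:
apply_moves --rows '[{"hand": 1,"delta_pos": [0,0,1],"yaw": 0},{"hand": 1,"delta_pos": [0,0,2],"yaw": 0},{"hand": 1,"delta_pos": [0,0,2],"yaw": 0},{"hand": 1,"delta_pos": [0,0,2],"yaw": 0}]'

```text
clock: 18.97
position: [592.2, -31.0, 153.2]
ee_rot: [-0.087, 0.996, -0.0, -0.0]
contact_force: [-0.0, -0.7, 0.0]
gripper_width: 85.0
grasp_force: 0.0
```

Emit:
apply_moves --rows '[{"hand": 1,"delta_pos": [0,0,1],"yaw": 0},{"hand": 1,"delta_pos": [0,0,1.5],"yaw": 0},{"hand": 1,"delta_pos": [0,0,1.5],"yaw": 0},{"hand": 1,"delta_pos": [0,0,1.5],"yaw": 0}]'

```text
clock: 19.3
position: [592.3, -31.0, 151.9]
ee_rot: [-0.087, 0.996, 0.0, 0.0]
contact_force: [-0.1, 0.3, 0.8]
gripper_width: 85.4
grasp_force: 0.4
```

Emit:
apply_moves --rows '[{"hand": 1,"delta_pos": [0,0,0.5],"yaw": 0},{"hand": 1,"delta_pos": [0,0,1],"yaw": 0},{"hand": 1,"delta_pos": [0,0,1],"yaw": 0},{"hand": 1,"delta_pos": [0,0,1],"yaw": 0}]'

```text
clock: 19.63
position: [592.3, -30.9, 151.8]
ee_rot: [-0.087, 0.996, -0.0, 0.0]
contact_force: [-1.8, 0.7, 4.5]
gripper_width: 85.3
grasp_force: 2.6
```

Emit:
apply_moves --rows '[{"hand": 1,"delta_pos": [0,0,0.5],"yaw": 0},{"hand": 1,"delta_pos": [0,0,1],"yaw": 0},{"hand": 1,"delta_pos": [0,0,1.3],"yaw": 0},{"hand": 1,"delta_pos": [0,0,1.3],"yaw": 0},{"hand": 1,"delta_pos": [0,0,1.3],"yaw": 0},{"hand": 1,"delta_pos": [0,0,1.3],"yaw": 0},{"hand": 1,"delta_pos": [0,0,1.3],"yaw": 0},{"hand": 1,"delta_pos": [0,0,1.3],"yaw": 0},{"hand": 1,"delta_pos": [0,0,1.3],"yaw": 0},{"hand": 1,"delta_pos": [0,0,1.3],"yaw": 0},{"hand": 1,"delta_pos": [0,0,1.3],"yaw": 0},{"hand": 1,"delta_pos": [0,0,1.3],"yaw": 0}]'

```text
clock: 20.63
position: [592.3, -30.9, 151.7]
ee_rot: [-0.087, 0.996, -0.0, 0.001]
contact_force: [-3.9, 1.3, 10.3]
gripper_width: 85.4
grasp_force: 5.1
```

```bash
python3 -c "
from bub import *
st();print(read_state()['wrist_torque'])
c=imaging.get_image('wrist');m=w2px(c,[*(BX*577.5+BY*-133),140]);print(m)
r,q=int(m[0]),int(m[1])
A=cv2.resize(c['pixels'][r-40:r+40,q-80:q+80],(800,400),interpolation=cv2.INTER_CUBIC)
b=bubble('scene',bx=590);t=bubble('top')
B=cv2.resize(np.hstack([b,t]),(800,160))
cv2.imwrite('pics/f.png',np.vstack([A,B])[:,:,::-1]);st()"
```

```text
t 20.63 b [ 578.  -133.1  151.7] heading 1.7451 F [-3.9  1.3 10.3] w 85.4 g 5.1 j [ 0.22  0.42 -0.21  0.   -0.93 -1.62]
[ 0.49730417  1.24746882 -0.04275321]
[266.16095548 318.3908787 ]
t 20.78 b [ 578.  -133.1  151.7] heading 1.7451 F [-4.1  1.9 10.9] w 85.3 g 5.1 j [ 0.22  0.42 -0.21  0.   -0.93 -1.62]
```

View pics/f.png

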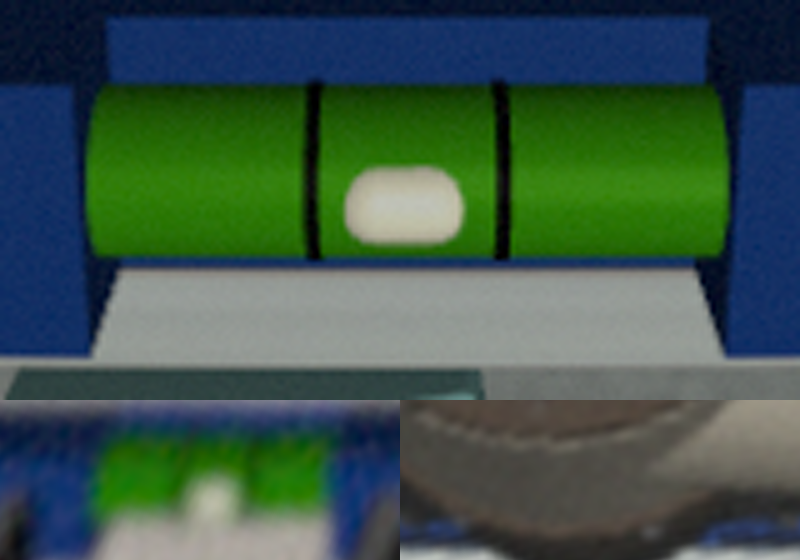

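Pressing at about 10.5 N, the bubble (344–466) is centred between the lines (313 and 503) to within 0.3 mm, and the level sits against the lip. I'll hold briefly, check steadiness, then hand in.

Emit:
apply_moves --rows '[{"hand": 1,"delta_pos": [0,0,0],"yaw": 0},{"hand": 1,"delta_pos": [0,0,-0.1],"yaw": 0},{"hand": 1,"delta_pos": [0,0,-0.1],"yaw": 0},{"hand": 1,"delta_pos": [0,0,-0.1],"yaw": 0},{"hand": 1,"delta_pos": [0,0,-0.1],"yaw": 0},{"hand": 1,"delta_pos": [0,0,-0.1],"yaw": 0},{"hand": 1,"delta_pos": [0,0,-0.1],"yaw": 0},{"hand": 1,"delta_pos": [0,0,-0.1],"yaw": 0},{"hand": 1,"delta_pos": [0,0,-0.1],"yaw": 0},{"hand": 1,"delta_pos": [0,0,-0.1],"yaw": 0}]'

```text
clock: 21.62
position: [592.4, -30.9, 151.7]
ee_rot: [-0.087, 0.996, -0.0, 0.001]
contact_force: [-4.5, 1.9, 9.6]
gripper_width: 85.5
grasp_force: 5.0
```

```bash
python3 -c "
from bub import *
st()
c=imaging.get_image('wrist');m=w2px(c,[*(BX*577.5+BY*-133),140]);r,q=int(m[0]),int(m[1])
x=c['pixels'][r-6:r+8,q-40:q+40].astype(float);w=(x.min(2)>120);print('bubble col x5',400-200+5*np.nonzero(w)[1].mean()+2.5)
d=(x.max(2).mean(0));print(200+5*np.argsort(d)[:5])
f=read_state()['contact_force'];print(f)
if 8<f[2]<12.5: print(workorder.job_done())"
```

```text
t 21.62 b [ 578.  -133.1  151.7] heading 1.7451 F [-4.5  1.9  9.6] w 85.5 g 5.0 j [ 0.22  0.42 -0.21  0.   -0.93 -1.62]
bubble col x5 405.060553633218
[310 505 500 305 495]
[-4.57652329  1.77576132  9.33299852]
the job is handed in; nothing more can be done
None
```

I've handed the job in at about 22 s of the 72 s allowed: the level lies flush against the back lip, and with the hand still pressing at about 9.5 N the bubble is centred to within 0.3 mm; I didn't touch the toiletries or the look-alike levels.

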